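Set the day wheel and stamp the meal box

TASK

Set the day coder to today: flick the lobes at the edge of the day wheel with a fingertip to click it round counter-clockwise, as seen from above, until the lobe with the upright peg has clicked to rest at the fixed pointer; do not go past it. Only then push the plunger down gently until the stamp touches the lid of the meal box, and let it spring back up. Lift nothing, and leave the meal box and all the other things where they stand.

Things in the scene. Friction and masses are not known exactly. Their poses are not given: they have to be found in the camera images.
- coder: Day coder screwed to the table. Origin: under the centre of its 170 (x) x 325 (y) x 8 mm base plate; z up, +x away from the robot at yaw 0. Grey housing (150 x 150 mm, flat top 90 mm above the table) centred at y = -85 mm carries the day wheel on top; from it a 56 mm wide arm (top also 90 mm) reaches to y = +145 mm over the meal box, with the plunger through it at x = 0, y = +90 mm.
- wheel_center (a point): Point on the vertical axis of the white, flat day wheel, at the top of its lobes (113 mm above the table, 23 mm above the housing). Hub radius 30 mm, its middle boss (24 mm diameter) 6 mm higher; seven straight lobes like spokes, 8 mm wide, 20 mm tall, reaching 58 mm from the axis, open gaps between. A lobe's end takes 3 to 5 N; past half a click it snaps on to the next resting place and stays.
- day_wheel (a joint): Angle of the day wheel, rad, growing counter-clockwise seen from above; 0: the peg's lobe is at the pointer. A sprung detent gives resting places (clicks) every 0.8976 rad, seven a turn; it starts at rest 2, 3 or 4 clicks before 0 (-1.80, -2.69 or -3.59). The peg's lobe points at this angle from coder's +x axis; the other lobes lie at multiples of 0.8976 rad from it.
- peg_top (a point): Top centre of the dark steel peg, 7.6 mm diameter, 16 mm tall, that stands upright on one lobe only, 50 mm from the wheel's axis; its top is 129 mm above the table. Turns with the wheel.
- pointer_tip (a point): Top of the fixed dark steel pointer block (16 x 14 mm, 22 mm tall, top 112 mm above the table) on the housing, at its edge next to the wheel: 59 mm from the wheel's axis, straight towards +x of coder (the side far from the robot).
- plunger (a joint): Travel of the plunger, m: 0 up, growing downwards to at most 0.014. With the meal box in place the stamp meets the lid at about 0.011. It springs back by itself.
- cap_top (a point): Centre of the top face of the plunger's black round cap, 40 mm diameter, 12 mm thick, 120 mm above the table when up. Moves with the plunger. The push grows from about 2 N to about 4.5 N when the stamp meets the lid; then the box stops it.
- meal_box: Closed white meal box, 130 x 106 x 44 mm, 0.25 to 0.5 kg, standing loose on the coder's base plate under the stamp; origin under its centre. Its lid is 52 mm above the table, 11 mm below the raised stamp (a 40 mm disc).
- squeeze_bottle: white squeeze bottle, 56 mm diameter, 150 mm tall, bystander beside the coder on the plunger side; origin under its centre
- spice_jar: small glass jar with steel cap, 48 mm diameter, 80 mm tall, bystander beside the coder on the wheel side; origin under its centre
- serving_spoon: steel spoon about 200 mm long lying flat between robot and coder, bystander; handle towards its -x
- cup_a: white open cup, 80 mm diameter, 75 mm tall, bystander; origin under its centre
- cup_b: white open cup, same as the other, bystander; origin under its centre
- plates: stack of white plates, 180 mm diameter, 42 mm tall, bystander; origin under its centre
- insert_pan: open steel pan 160 x 180 x 100 mm, bystander; origin under its centre
Mind the look-alikes: they are no part of the job. Leave any green or turquoise look-alike of the meal_box alone.

How it is judged:
On the way, in this order (a step that is already met when the one before it is completed fails the run):
1. the peg's lobe is clicked in at the pointer (value of joint day_wheel between -0.12 and 0.12 rad), for 0.2 s.
2. the plunger is pushed down until the stamp presses on the meal box's lid (all of step 1 and contact force between plunger and meal_box above 0.5 N and value of joint plunger above 0.009 m), for 0.05 s.
At the end, for the whole second after the job is handed in: The wheel rests within 0.12 rad (7 degrees) of the peg at the pointer, the plunger is back up (within 2 mm), the meal box stands level and still within 15 mm of its starting place, and every bystander within 30 mm of its own (all of step 1 and value of joint plunger below 0.002 m and linear speed of meal_box below 0.02 m/s and distance of meal_box from where it was at the start of the episode below 0.015 m and angle between meal_box's own z axis and vertical below 0.1 rad and distance of each of squeeze_bottle, spice_jar, serving_spoon, cup_a, cup_b, plates, insert_pan from where it was at the start of the episode below 0.03 m); the robot touches nothing.
It fails at once if the wheel is turned past the pointer by half a click or more, or backwards to more than 4.7 clicks before it (value of joint day_wheel above 0.448799 rad or value of joint day_wheel below -4.21871 rad).
It fails at once if the plunger is pushed (6 mm or more) while the peg is not at the pointer (value of joint plunger above 0.006 m and not (value of joint day_wheel between -0.2 and 0.2 rad)).
It fails at once if the meal box is crushed by the stamp (more than 45 N) (contact force between plunger and meal_box above 45 N).
It fails at once if the meal box is shifted by more than 20 mm or lifted (distance of meal_box from where it was at the start of the episode above 0.02 m or height (world z) of meal_box above 0.02 m).
It fails at once if a bystander is lifted, knocked over or pushed away (distance of any of squeeze_bottle, spice_jar, serving_spoon, cup_a, cup_b, plates, insert_pan from where it was at the start of the episode above 0.04 m or height (world z) of any of squeeze_bottle, spice_jar, serving_spoon, cup_a, cup_b, plates, insert_pan above 0.02 m or angle between any of squeeze_bottle, spice_jar, serving_spoon, cup_a, cup_b, plates, insert_pan's own z axis and vertical above 0.4 rad).
It also fails if it takes over 72 s, if anything falls off the work surface, if the arm or the gripper's body presses on something with over 40 N, if the wrist force passes 120 N, or if a joint passes its speed limit or range.

ROBOT

A 6-joint arm with a two-finger parallel gripper is mounted at the origin on the work surface. World frame = base frame: x ahead of the robot, y to its left, z up, the work surface at z = 0. Lengths are in m, angles in rad, forces in N, time in s.
With the tool pointing down it reaches from about 0.275 to 0.75 m from the base axis. Payload 10.2 kg.
Tool frame: the origin (TCP) lies on the mounting face of the last link; the fingertips stand 173 mm ahead of it and the grasp point (between the pads) lies 155 mm ahead of it; z points along the fingers, x is the direction in which the jaws open and shut, and the axes are right-handed (so a half turn about z gives the same grasp; the last joint's range is limited). The gripper opens to 85 mm and grips with 20 to 120 N. Pads are 22 mm wide; open, the fingers measure 114 mm over their backs; the gripper's body (76 mm by 85 mm) begins 54 mm behind the grasp point. The pads swing forward as they close: fully open they stand 13 mm farther back than shut.
Start: joints at [1.07, 0.313, 1.498, -0, 1.331, -0.223], TCP at [0.144, 0.505, 0.405] pointing down, gripper open.
Joint ranges: [-2.94, 2.94], [-0.97, 2.17], [0.19, 2.56], [-1.23, 4.37], [0.02, 3.11], [-2.88, 2.88]. Speed limits (rad/s): [2.39, 2.39, 3.01, 3.14, 3.14, 3.14].

INTERFACE

Orientations are given as a 3x3 rotation matrix whose columns are the frame's x, y, z axes.
In Python, from rig import move_to, move_linear, move_j, move_gripper, hold, inverse_kinematics, camera, IKError, sign_off, get_time, get_qpos, get_qvel, get_tau, get_tcp_pos, get_eef_rot, get_contact_force, get_moment, get_gripper_width gives the robot as it stands. The module is installed in compiled form; this text tells all that it offers. Calls block until the motion is done:
- move_to(position, orientation): joint-space move of the TCP to a pose.
- move_linear(position, attitude=None, feed=0.15): straight line of the TCP; attitude=None keeps the orientation; feed is the mean speed in m/s.
- move_j(angles): joint-space move.
- move_gripper(opening, grasp_force=None): opening from 0.0 (shut) to 1.0 (fully open); grasp_force is the grip in N (None keeps the last); returns when the fingers have stopped.
- hold(seconds).
- inverse_kinematics(position, orientation): joint angles nearest the present ones, or None.
- camera(name): name is "scene" or "top" or "wrist"; returns a dict with "frame" (384x512x3 uint8, red, green, blue), "range_z" (384x512 float32, m along the optical axis (not along the pixel's ray), 0 where there is no reading), "fx", "fy", "cx", "cy" (pixels), "D" ([k1, k2, p1, p2, k3] as OpenCV has them; the pictures are not rectified), "R" (3x3) and "t" (3): a world point X has camera coordinates R X + t. Camera axes: x right, y down, z forward; pixel columns grow to the right and rows downward; lengths in m; the calibration is good to about 2 mm. A picture is of the moment at which its call begins.
A pose or a line that the arm cannot do raises IKError and nothing moves.
- sign_off(): hands the job in, once; it reports no verdict.
Readings, each from a call of its own:
- get_time(): time.
- get_qpos(): joint angles.
- get_qvel(): joint speeds.
- get_tau(): joint torques, N m.
- get_tcp_pos(): TCP position.
- get_eef_rot(): TCP orientation.
- get_contact_force(): force on the tool from outside, world axes, zero at the start.
- get_moment(): the same for the moment, N m.
- get_gripper_width(): opening from 0.0 (shut) to 1.0 (fully open).
Only numpy, scipy, OpenCV 4.12 (cv2) and the standard library are available. Lean on these libraries where they do the work, as an engineer would, in place of code of your own. Each camera call takes 0.05 s, during which the arm holds its last target. There are 200 camera calls.

## Working session

There is one attempt and no reset: what is moved stays moved. The work goes in short steps, each a Python script; the robot and the scene stay as the last script left them, time stands still between calls to the robot, and variables do not carry over. Pictures are saved under pics/ and viewed, about 8 in all and at most 12, crops included, and the job is handed in when it is done.

```bash
mkdir -p pics
cat > h.py <<'E'
import numpy as np, cv2
from rig import *
def cloud(c):
    h,w=c["range_z"].shape
    K=np.array([[c["fx"],0,c["cx"]],[0,c["fy"],c["cy"]],[0,0,1]])
    v,u=np.mgrid[:h,:w]
    p=cv2.undistortPoints(np.stack([u,v],-1).reshape(-1,1,2).astype(np.float64),K,np.array(c["D"],float)).reshape(h,w,2)
    z=c["range_z"][...,None]
    P=np.concatenate([p*z,z],-1)
    W=(P-np.array(c["t"]))@np.array(c["R"])
    W[c["range_z"]==0]=np.nan
    return W
def save(n,im): cv2.imwrite("pics/"+n,np.ascontiguousarray(im[...,::-1]))
E
python3 - <<'E'
from h import *
a=camera("top");b=camera("scene")
np.savez("c0.npz",Wt=cloud(a),Ws=cloud(b),ft=a["frame"],fs=b["frame"])
save("a.png",a["frame"]);save("b.png",b["frame"])
print(get_time())
E
```

```text
0.1
```

View pics/a.png

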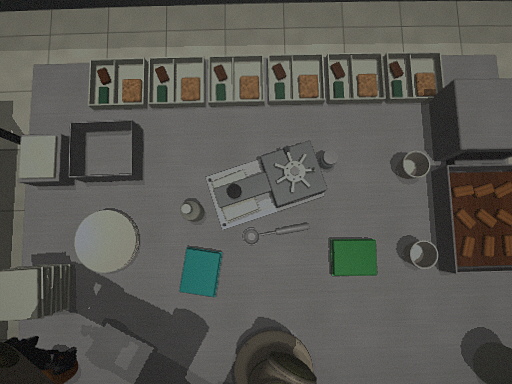

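View pics/b.png

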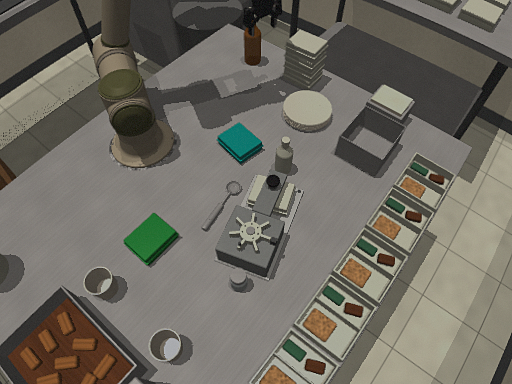

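Top view: the coder is at (265,187), with the wheel at (294,170) and the cap at (234,190). The squeeze bottle is at (190,210), the jar at (328,158) and the spoon at (275,233). The white meal box is under the arm; the green (354,257) and turquoise (200,272) look-alikes are not it.

Run:
```python
from h import *
d=np.load("c0.npz")
t=cv2.resize(d["ft"][130:240,180:350],None,fx=4,fy=4,interpolation=cv2.INTER_CUBIC)
s=cv2.resize(d["fs"][160:300,190:320],None,fx=4,fy=4,interpolation=cv2.INTER_CUBIC)
save("c.png",np.clip(t*1.5,0,255).astype(np.uint8));save("d.png",s)
for k,F in(("Wt","ft"),("Ws","fs")):
    W=d[k];f=d[F].astype(int);z=W[...,2]
    roi=(W[...,0]>.3)&(W[...,0]<.75)&(abs(W[...,1])<.4)
    m=roi&(z>.105)&(z<.135)
    sh=f.sum(-1)
    n,l,st,ce=cv2.connectedComponentsWithStats(m.astype(np.uint8))
    for i in range(1,n):
        if st[i,4]>12:
            q=W[l==i];print(k,st[i],q.mean(0).round(4),q.min(0).round(3),q.max(0).round(3),sh[l==i].mean())
    h=roi&(z>.08)&(z<.097)
    q=W[h][:,:2].astype(np.float32)
    print(k,"grey", cv2.minAreaRect(q))
    mm=roi&(z>.122)&(z<.14);print(k,"high",W[mm][:30].round(3).tolist())
```

```text
Wt [274 145  42  47 623] [ 0.5619 -0.0685  0.1124] [ 0.504 -0.128  0.105] [ 0.632 -0.015  0.13 ] 354.7704654895666
Wt [227 184  14  15 167] [0.5072 0.0972 0.1189] [0.488 0.08  0.11 ] [0.526 0.115 0.123] 126.45508982035928
Wt [182 203  15  15  82] [0.4556 0.2154 0.1109] [0.439 0.202 0.105] [0.478 0.239 0.125] 262.0
Wt grey ((0.5498583316802979, 0.1169220507144928), (0.6052150726318359, 0.2634907364845276), 81.93846130371094)
Wt high [[0.566, -0.117, 0.129], [0.566, -0.119, 0.129], [0.563, -0.117, 0.127], [0.563, -0.119, 0.13], [0.563, -0.122, 0.13], [0.561, -0.117, 0.123], [0.56, -0.119, 0.13], [0.522, 0.098, 0.123], [0.511, 0.104, 0.122], [0.508, 0.096, 0.123], [0.508, 0.085, 0.122], [0.506, 0.096, 0.123], [0.506, 0.088, 0.123], [0.505, 0.085, 0.123], [0.501, 0.112, 0.123], [0.461, 0.21, 0.136], [0.458, 0.209, 0.138], [0.457, 0.212, 0.125], [0.45, 0.214, 0.14], [0.448, 0.217, 0.138]]
Ws [278 145  14  10  98] [0.4676 0.2152 0.1151] [0.443 0.203 0.105] [0.484 0.239 0.133] 293.7142857142857
Ws [266 175  14  13 139] [0.512  0.0959 0.1202] [0.492 0.077 0.11 ] [0.53  0.117 0.125] 76.093525
[... 221 characters left out ...]
39471435547)
Ws high [[0.45, 0.218, 0.139], [0.452, 0.215, 0.138], [0.46, 0.21, 0.14], [0.459, 0.213, 0.131], [0.463, 0.211, 0.136], [0.466, 0.212, 0.138], [0.469, 0.214, 0.138], [0.473, 0.218, 0.137], [0.473, 0.225, 0.131], [0.458, 0.214, 0.126], [0.463, 0.212, 0.131], [0.466, 0.213, 0.132], [0.469, 0.214, 0.133], [0.471, 0.217, 0.132], [0.472, 0.22, 0.13], [0.474, 0.224, 0.128], [0.46, 0.212, 0.123], [0.463, 0.212, 0.126], [0.465, 0.215, 0.125], [0.47, 0.214, 0.129], [0.471, 0.217, 0.127], [0.473, 0.219, 0.127], [0.464, 0.212, 0.122], [0.47, 0.213, 0.126], [0.474, 0.219, 0.123], [0.493, 0.099, 0.123], [0.495, 0.1, 0.123], [0.497, 0.103, 0.122], [0.499, 0.104, 0.123], [0.509, 0.112, 0.123]]
```

View pics/c.png

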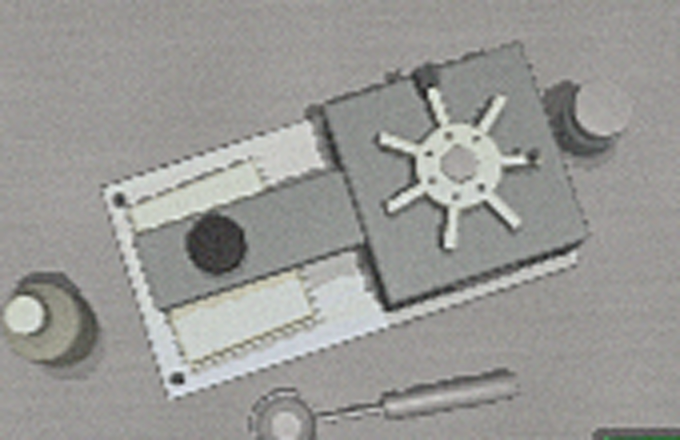

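View pics/d.png

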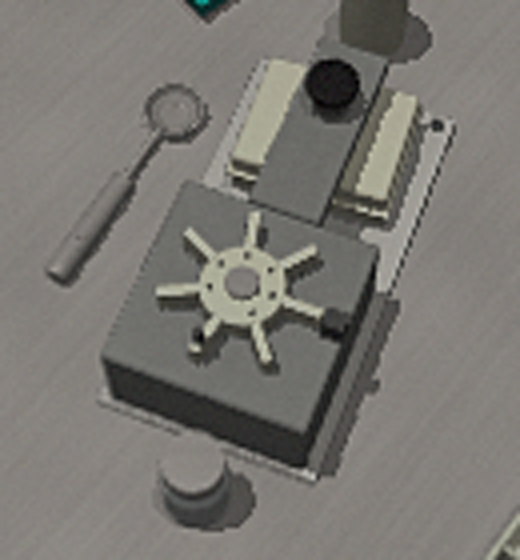

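The crop from above shows the wheel centre at (462,163), the pointer at (430,76) and the peg at (532,156). The peg's lobe is two lobes clockwise of the pointer, so the wheel is at about -1.80 and needs 2 clicks. Next I'll refine the pose and take a wrist view.

```bash
cat >> h.py <<'E'
def fit(W,f,lab):
    x,y,z=W[...,0],W[...,1],W[...,2];s=f.astype(int).sum(-1)
    near=np.hypot(x-.563,y+.07)<.075
    m=near&(z>.108)&(z<.123)&(s>.75*np.percentile(s[near&(z>.108)],80))
    wc=W[m][:,:2].mean(0)
    cm=(np.hypot(x-.508,y-.097)<.03)&(z>.116)&(z<.124)
    cc=W[cm][:,:2].mean(0) if cm.sum()>20 else np.full(2,np.nan)
    e=cc-wc
    pk=near&(z>.1245)&(z<.135)
    p=W[pk][:,:2].mean(0) if pk.any() else np.full(2,np.nan)
    print(lab,"wheel",wc.round(4),"z",np.median(z[m]).round(4),"cap",cc.round(4),"d",np.hypot(*e).round(4),"yaw",np.degrees(np.arctan2(-e[0],e[1])).round(2),"peg",p.round(4),"ang",np.degrees(np.arctan2(*(p-wc)[::-1])).round(1),pk.sum())
E
python3 - <<'E'
from h import *
d=np.load("c0.npz")
fit(d["Wt"],d["ft"],"top");fit(d["Ws"],d["fs"],"scene")
y=np.radians(18.5);c,s=np.cos(y),np.sin(y)
X=np.array([-s,c,0]);Z=np.array([0,0,-1.]);
best=None
for sg in(1,-1):
    R=np.column_stack([sg*X,np.cross(Z,sg*X),Z])
    q=inverse_kinematics([.53,-.06,.264],R);print(sg,q)
    q2=inverse_kinematics([.51,0.02,.40],R);print(sg,q2)
E
```

```text
top wheel [ 0.5589 -0.0691] z 0.1122 cap [0.5077 0.0973] d 0.174 yaw 17.12 peg [ 0.5633 -0.1187] ang -84.9 6
scene wheel [ 0.5618 -0.0689] z 0.114 cap [0.5111 0.0968] d 0.1732 yaw 17.02 peg [ 0.5661 -0.1194] ang -85.0 9
1 [-3.32534547e-01  4.84039095e-01  1.64577937e+00 -4.44089210e-16
  1.01177419e+00 -2.22621679e+00]
1 [-1.90687878e-01  2.84401203e-01  1.54850919e+00 -4.44089210e-16
  1.30868226e+00 -2.08437012e+00]
-1 [-3.32534547e-01  4.84039095e-01  1.64577937e+00 -4.44089210e-16
  1.01177419e+00  9.15375868e-01]
-1 [-1.90687878e-01  2.84401203e-01  1.54850919e+00 -4.44089210e-16
  1.30868226e+00  1.05722254e+00]
```

```bash
cat >> h.py <<'E'
YAW=np.radians(17.1);_c,_s=np.cos(YAW),np.sin(YAW)
X=np.array([_s,-_c,0]);Z=np.array([0,0,-1.]);R=np.column_stack([X,np.cross(Z,X),Z])
WC=np.array([.5603,-.069])
def wp(x,y,z): return [WC[0]+_c*x-_s*y, WC[1]+_s*x+_c*y, z]   # wheel-centred coder axes
E
python3 - <<'E'
from h import *
move_to(wp(-.057,.038-.0425,.40),R)
a=camera("wrist");save("e.png",a["frame"]);np.savez("c1.npz",W=cloud(a),f=a["frame"])
fit(cloud(a),a["frame"],"wrist");print(get_time(),get_tcp_pos(),get_gripper_width(),get_contact_force())
E
```

```text
wrist wheel [ 0.562  -0.0689] z 0.1136 cap [0.5088 0.0949] d 0.1722 yaw 17.99 peg [ 0.5636 -0.1197] ang -88.2 93
2.625 [ 0.50723449 -0.08942442  0.40002892] 0.998838509413955 [ 0.4029768  -0.17038973  0.17286476]
```

View pics/e.png

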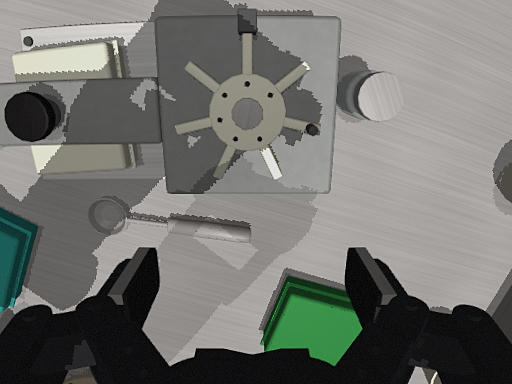

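The wrist view agrees: pointer at (247,20), peg at (312,130), and the lobe to push, 154°, ends at (222,178). I'll use the left finger, at coder +y, and move it towards -y.

```bash
cat >> h.py <<'E'
def flick():
    z=.264; c=lambda f:f-.0425
    move_linear(wp(-.057,c(.039),.30),R,.2); move_linear(wp(-.057,c(.039),z),R,.08)
    print("down",get_contact_force().round(2),get_tcp_pos().round(4))
    peak=0
    for f in np.r_[.033,.027,.021,.015,.011,.008:-.0071:-.002]:
        move_linear(wp(-.057,c(f),z),R,.05)
        hold(.1)
        F=np.array(get_contact_force()); t=F@X   # X = coder -y = push dir; reaction negative
        print(round(f,4),F.round(2),round(float(t),2)); peak=min(peak,t)
        if f<.007 and peak<-1.5 and t>-.6: break
    move_linear(wp(-.057,c(f)+.003,z),R,.05)
    move_linear(wp(-.057,c(f)+.003,.30),R,.1)
    move_linear(wp(-.057,-.0045,.40),R,.2)
def look(n):
    a=camera("wrist");save(n,a["frame"]);fit(cloud(a),a["frame"],n);print(get_time())
E
python3 -c "
from h import *
flick();look('f.png')"
```

```text
down [-0.35  0.48 -0.01] [ 0.507  -0.0892  0.2644]
0.033 [-0.08 -0.39  0.23] 0.35
0.027 [-2.36  2.9   1.26] -3.47
0.021 [-2.49  1.5  -0.48] -2.17
0.015 [-0.26  0.67 -1.1 ] -0.72
0.011 [0.64 0.96 0.1 ] -0.73
0.008 [ 0.25 -1.31  0.24] 1.32
0.006 [0.07 0.29 0.3 ] -0.26
f.png wheel [ 0.5609 -0.0692] z 0.1136 cap [0.5089 0.0949] d 0.1721 yaw 17.6 peg [ 0.5833 -0.1141] ang -63.5 101
7.8667
```

View pics/f.png

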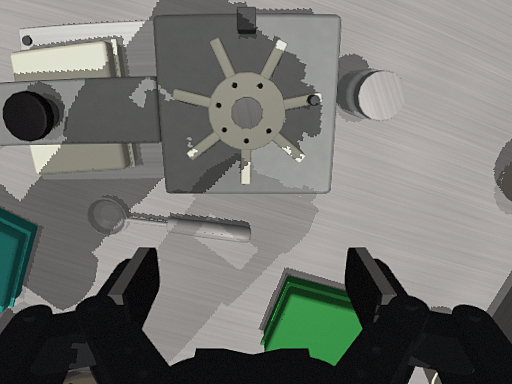

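The picture shows the wheel stuck about half-way: lobes at (246,180) and (280,45), none at the pointer, so I stopped pushing too early. I'll continue the same lobe's push, starting closer.

```bash
cat >> h.py <<'E'
def flick2(start,end,xr=-.057):
    z=.264; c=lambda f:f-.0425
    move_linear(wp(xr,c(start),.30),R,.2); move_linear(wp(xr,c(start),z),R,.08)
    print("down",get_contact_force().round(2))
    for f in np.append(np.arange(start-.004,end,-.004),end):
        move_linear(wp(xr,c(f),z),R,.05); hold(.05)
        F=np.array(get_contact_force()); print(round(f,4),F.round(2),round(float(F@X),2))
    move_linear(wp(xr,c(end)+.002,z),R,.05)
    move_linear(wp(xr,c(end)+.002,.30),R,.1)
    move_linear(wp(-.057,-.0045,.40),R,.2)
E
python3 -c "
from h import *
flick2(.013,-.004);look('g.png')"
```

```text
down [ 0.34  0.42 -0.25]
0.009 [ 0.51 -0.03  0.21] 0.18
0.005 [0.61 0.71 0.75] -0.5
0.001 [0.02 0.53 0.41] -0.5
-0.003 [-0.39  0.03 -0.23] -0.14
-0.004 [-0.38  0.73  0.41] -0.81
g.png wheel [ 0.5611 -0.0692] z 0.1136 cap [0.5088 0.095 ] d 0.1724 yaw 17.65 peg [ 0.6004 -0.0982] ang -36.4 94
12.1333
```

View pics/g.png

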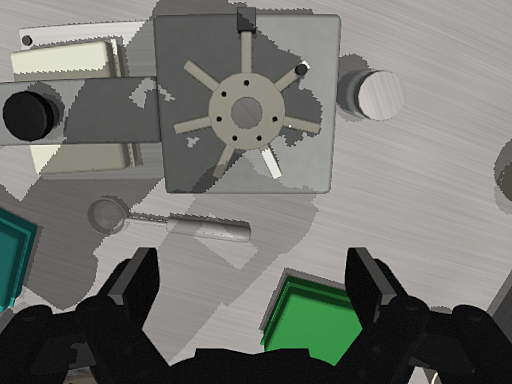

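The wheel is now one click before the goal: the peg is at (302,70) and a plain lobe is at the pointer. One more full flick.

```bash
python3 -c "
from h import *
flick2(.039,-.004);look('i.png')"
```

```text
down [-0.6  -0.36  0.74]
0.035 [ 0.83 -0.87 -0.67] 1.07
0.031 [ 0.41 -0.49 -0.12] 0.59
0.027 [-1.88  3.36  1.36] -3.76
0.023 [-3.85  2.19  0.82] -3.23
0.019 [-1.85  1.02 -0.33] -1.52
0.015 [-0.51  0.89  0.11] -1.0
0.011 [-0.34  0.42  0.21] -0.5
0.007 [ 1.21 -0.5   0.51] 0.83
0.003 [-0.51  0.73  0.36] -0.85
-0.001 [ 0.61 -0.38 -0.58] 0.54
-0.004 [-0.02 -0.43  0.87] 0.41
i.png wheel [ 0.5611 -0.0698] z 0.1136 cap [0.5088 0.0949] d 0.1729 yaw 17.61 peg [ 0.6068 -0.0555] ang 17.4 111
18.1833
```

View pics/i.png

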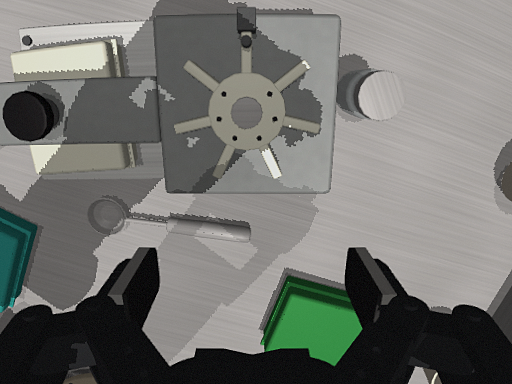

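The peg is at (246,41), directly at the pointer (17.4° against coder yaw 17.6°). Next is the plunger, with the gripper shut and small force-monitored steps.

Run:
```python
from h import *
c=[.509,.096]
move_gripper(0.0)
move_to(c+[.36],R); move_linear(c+[.298],R,.1)
f0=np.mean([get_contact_force() for _ in range(3)],0); print("base",f0.round(2),get_gripper_width())
z=.294; 
while z>.2775:
    move_linear(c+[z],R,.03); hold(.08)
    F=get_contact_force()[2]-f0[2]; print(round(z,4),round(F,2),round(get_tcp_pos()[2],4))
    if F>9: break
    z-=.001
hold(.2); print(get_contact_force().round(2))
move_linear(c+[.31],R,.05); move_linear(c+[.40],R,.2)
move_to(wp(-.057,-.0045,.40),R)
look("j.png");a=camera("top");save("k.png",a["frame"]);fit(cloud(a),a["frame"],"top")
```

```text
base [-0.11 -0.55  0.84] -0.0017691061816608909
0.294 0.11 0.2942
0.293 1.09 0.2932
0.292 0.98 0.2921
0.291 1.21 0.2911
0.29 1.72 0.29
0.289 1.44 0.289
0.288 0.78 0.288
0.287 2.68 0.287
0.286 3.47 0.286
0.285 3.57 0.285
0.284 2.67 0.284
0.283 4.36 0.283
0.282 7.9 0.2824
0.281 16.88 0.2824
[-2.77 -0.24 17.84]
j.png wheel [ 0.564  -0.0689] z 0.1135 cap [0.5088 0.0949] d 0.1729 yaw 18.63 peg [ 0.6068 -0.0554] ang 17.5 112
27.55
top wheel [ 0.5634 -0.0336] z 0.1121 cap [0.5074 0.0975] d 0.1425 yaw 23.14 peg [nan nan] ang nan 0
```

View pics/j.png

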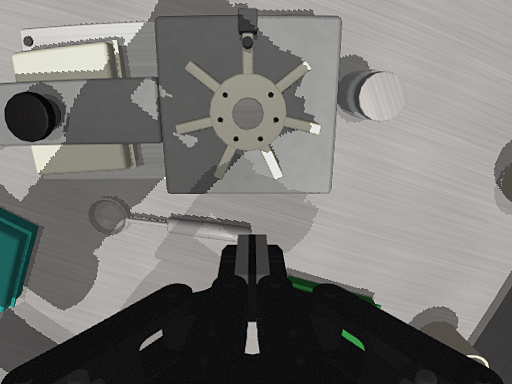

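```bash
python3 -c "
from h import *
W=cloud(camera('wrist'));m=(np.hypot(W[...,0]-.509,W[...,1]-.096)<.012);print('cap z',np.nanmedian(W[m][:,2]))
W0=np.load('c1.npz')['W'];m=(np.hypot(W0[...,0]-.509,W0[...,1]-.096)<.012);print('before',np.nanmedian(W0[m][:,2]))
print(get_contact_force().round(2));sign_off()"
```

```text
cap z 0.12050009380413516
before 0.12050862983183903
[-0.    0.2   0.01]
the job is handed in; nothing more can be done
```

The job is done and handed in; no verdict is reported. I clicked the day wheel two clicks counter-clockwise so the peg's lobe rests at the pointer. Then I pushed the plunger down once until the stamp met the lid, and it sprang back up.

**Wheel:** the last wrist picture has the peg at (247,42), directly at the pointer. Measured, the peg is at 17.5° against a coder yaw of 17.0–18.6°, so it is well inside the 7° limit.

**Plunger:** the tool stopped about 10.6 mm below the cap's raised height (120 mm). The push rose from about 4 N to about 17 N as the stamp met the lid. Afterwards the cap is back at 120.5 mm, the same as before.

**Surroundings:** in the last wrist picture, the meal box, jar and spoon are where they were. I did not check the cups, plates, pan and bottle again; the arm did not go near the first three. The gripper is clear, with no force reading.

**What disagreed:**
- **First flick:** it ended too early on a noisy force reading and left the wheel stuck half-way. I saw this in the picture and finished the click by pushing the same lobe on.
- **Last top-camera fit:** it found no peg and gave a wheel centre 35 mm off, probably because the arm blocked the view. I did not use it.

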